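# Close a glue-up in a ratchet clamp and keep it squeezed

### The job

Clear the two wood offcuts off the gluing board into the cardboard scrap box; then pump the clamp's trigger, squeezing and releasing it, until the jaw has closed the two halves of the wooden card stand squarely together and its sprung pressure plate is pushed in about half way, never all the way, on its guide pins. Move the jaw with the trigger alone, leave everything else where it is, and finish while still holding the trigger squeezed so that the joint stays under pressure.

Things in the scene. Friction and masses are not known exactly. Their poses are not given: they have to be found in the camera images.
- clamp: Plywood gluing board 345 x 130 x 18 mm with a one-hand ratchet clamp (caulk-gun style), fixed to the table. Origin: on the table under the board's centre line (board x = -140 to 205 mm, y = -65 to 65, top z = 18). +x: the way the clamp pushes. Grey housing at x = -133 to -47, 30 mm wide, up to z = 107; a toothed bar runs through it and out behind.
- grip_handle (a point): Middle of the upright black pistol grip, at x = -93, y = 0, z = 147 mm of clamp, with its axes. Rigid; 14 mm thick in x, 24 mm wide in y, top at z = 178 mm. Above z = 110 mm there is nothing here but this grip and, on its +x side, the trigger.
- trigger_pad (a point): Point on the front (+x) face of the trigger lever, 55 mm from its pivot, where a finger presses; moves with it. Lever 10 mm thick, 20 mm wide, ends 71 mm from the pivot. At rest at x = -58, z = 144 mm of clamp, squeezed at x = -73, z = 147. Over the outer faces grip and trigger measure 42 mm at rest, 27 mm squeezed home (middle then x = -86.5).
- trigger (a joint): Trigger angle, rad: 0 at rest (leaning 0.28 rad toward the jaw), 0.28 squeezed home, upright by the grip. Pivot at x = -78, z = 92 mm of clamp, axis its y. A spring of 2.5 to 4 N at the pad returns it; the finger needs about 0.75 N more per N on the plate. Let it come right back between squeezes.
- jaw (a joint): How far the jaw has advanced along +x of clamp, m (0 to 0.112). A full squeeze drives it 10 mm (two 5 mm teeth); a catch stops it going back. Under load it springs back up to 5 mm to the last tooth when the trigger is let go, so a full pump then gains about 5 mm. Not to be pushed by hand.
- plate (a joint): How far the pressure plate is pushed back into its spring sleeves, m: 0 free (20 mm of bright guide pin visible between plate and sleeves), 0.020 bottomed. Stiffness 1 N per mm plus 1 N. Half way is 0.010.
- plate_face (a point): Middle of the pressure plate's cork front face, 42 mm above the table, facing +x of clamp. The plate is 70 mm wide in y and 44 mm high; its face is at x = 15 mm + jaw - plate of clamp.
- front_half: Loose front half of the wooden card stand, 32 (x) x 70 (y) x 44 (z) mm, with a dark slot line on top, nearer the jaw, 110 g. Origin: centre of its underside; x along the clamp. It stands a few mm short of the back half, and the jaw pushes it home.
- back_half: Loose back half of the card stand, 32 x 70 x 58 mm, no slot, standing against the heel plate, 110 g. Origin: centre of its underside; x along the clamp.
- offcut_a: Loose mitred wood offcut lying on the board between pressure plate and front half: 30 (x) x 24 (y) x 20 (z) mm, 25 g, its +x end sloped (full height for x < 3 mm); two flat parallel sides 24 mm apart in y. Origin: centre of its underside, which lies at 18 mm on the board.
- offcut_b: Loose tapered wood offcut lying on the board between pressure plate and front half: 30 (x) x 21 (y) mm, its height falling from 25 mm at its -x end to 12 mm at its +x end, 25 g; two flat parallel sides 21 mm apart in y. Origin: centre of its underside.
- scrap_box: Open cardboard scrap box, 150 (x) x 110 (y) x 45 mm high, walls and floor 4 mm, heavy, at the right of the clamp. Origin: centre of its underside.
- glue_stick: Bystander: glue stick, 26 mm across, 96 mm tall, standing on the table beside the board. Origin at the centre of its foot.
- eraser: Bystander: eraser in a card sleeve, 21 x 55 x 12 mm, lying beside the board. Origin at the centre of its underside.
- tape_masking: Bystander: roll of masking tape, 100 mm across, 25 mm high, lying flat on the table. Origin at the centre of its underside.
- heel_face (a point): Middle of the face of the grey heel plate at the +x end of the board, which the work is pressed against: at x = 164, z = 44 mm of clamp, with its axes. Plate 90 mm wide, from z = 18 to 70 mm. Rigid.

How it is judged (in metres and radians):
On the way, in this order (a step that is already met when the one before it is completed fails the run):
1. both offcuts lie in the scrap box, let go, before the pressure plate touches the front half (x of offcut_a in the frame of scrap_box between -0.075 and 0.075 m and y of offcut_a in the frame of scrap_box between -0.055 and 0.055 m and z of each of offcut_a, offcut_b in the frame of scrap_box below 0.035 m and contact force between each of offcut_a, offcut_b and the fingers below 0.3 N and x of offcut_b in the frame of scrap_box between -0.075 and 0.075 m and y of offcut_b in the frame of scrap_box between -0.055 and 0.055 m and contact force between plate and front_half below 0.3 N), for 0.2 s.
2. the jaw, driven by the trigger, brings the pressure plate against the front half (contact force between plate and front_half above 0.4 N), for 0.1 s.
At the end, for the whole second after the job is handed in: Offcuts in the scrap box, let go; both halves upright, pressed together (over 4 N, within 0.06 rad and 8 mm of true) by the pressure plate (over 4 N), which is pushed in 5 to 15 of its 20 mm; fingers still squeeze the trigger (over 1.5 N, at least 0.04 rad) (x of offcut_a in the frame of scrap_box between -0.075 and 0.075 m and y of offcut_a in the frame of scrap_box between -0.055 and 0.055 m and z of each of offcut_a, offcut_b in the frame of scrap_box below 0.035 m and contact force between each of offcut_a, offcut_b and the fingers below 0.3 N and x of offcut_b in the frame of scrap_box between -0.075 and 0.075 m and y of offcut_b in the frame of scrap_box between -0.055 and 0.055 m and value of joint plate between 0.005 and 0.015 m and contact force between plate and front_half above 4 N and contact force between front_half and back_half above 4 N and angle between the x axis of front_half and the x axis of back_half, either way round below 0.06 rad and y of front_half in the frame of back_half between -0.008 and 0.008 m and angle between each of front_half, back_half's own z axis and vertical below 0.1 rad and contact force between the fingers and trigger above 1.5 N and value of joint trigger above 0.04 rad and linear speed of front_half below 0.02 m/s); the arm keeps its last pose, push and grip.
It fails at once if the pressure plate is bottomed (pushed in over 18.5 mm): the work is crushed (value of joint plate above 0.0185 m).
It fails at once if the jaw or its pressure plate is pushed by hand (over 6 N) (contact force between the fingers and jaw above 6 N or contact force between the fingers and plate above 6 N).
It fails at once if a bystander (glue stick, eraser, masking tape) is moved by more than 30 mm (distance of any of glue_stick, eraser, tape_masking from where it was at the start of the episode above 0.03 m).
It also fails if it takes over 72 s, if anything falls off the work surface, if the arm or the gripper's body presses on something with over 40 N, if the wrist force passes 120 N, or if a joint passes its speed limit or range.

### The arm

A 6-joint arm with a two-finger parallel gripper is mounted at the origin on the work surface; the furniture and walls round the work are solid. World frame = base frame: x ahead of the robot, y to its left, z up, the work surface at z = 0. Lengths are in mm, angles in rad, forces in N, time in s.
With the tool pointing down it reaches from about 400 to 925 mm from the base axis. Payload 12.5 kg.
Tool frame: the origin (TCP) lies midway between the tips of the shut fingers; the grasp point (between the pads) lies 19 mm behind it; z points along the fingers, y is the line along which they close (so a half turn about z gives the same grasp; the last joint's range is limited). The gripper opens to 95 mm and grips with 3 to 60 N. Pads are 20 mm wide; open, the fingers measure 119 mm over their backs; the gripper's body (75 mm by 180 mm) begins 59 mm behind the grasp point.
Start: joints at [1.243, 0.491, 1.559, -0, 1.092, -0.106], TCP at [137.472, 609.712, 214.661] pointing down, gripper open.
Joint ranges: [-3.1, 3.1], [-0.84, 2.19], [0.05, 2.79], [-1.13, 4.28], [0.06, 2.93], [-2.69, 2.69]. Speed limits (rad/s): [2.22, 2.22, 2.79, 3.14, 3.14, 3.14].

### API

Orientations are given as [roll, pitch, yaw] about the fixed x, y, z axes, in that order (R = Rz(yaw) Ry(pitch) Rx(roll)).
In Python, from cell import readout, eyes, env gives the robot as it stands.
- The arm moves only by the tool move_arm, never from a script. Its argument "plan" is a list of rows, each a list of 3 entries, a list of its own where there are three numbers: the turn, a rotation vector about the tool's x, y, z in degrees, then the shift along the tool's x, y, z in m, then the gripper command: -1 is shut, 1 is fully open, values between are in proportion. In form: [[[ax, ay, az], [x, y, z], jaw], ...]. A call has 1 to 5 rows; each row is the pose to reach, as a shift and turn from the pose commanded when the call began, along the tool's axes at that moment; what a row does not reach only later rows make up. A row lasts 1/8 s, in which the tool goes at most 62.5 mm and 10.7 degrees, less where a joint would pass 70% of its speed; a pose out of reach is approached as far as the arm can. A call with a gripper value outside its range is refused whole. The fingers move at their own pace and stop on an object; the grip force is fixed at half the most. Time passes only in rows, so rows that repeat a pose let the fingers close. It gives the time, the measured TCP pose, the force, the opening and the grip force at its end, in the units of the state.
- readout.state(): the state, without advancing time (a new reading comes with each control period).
- eyes.read_camera(name): name is "scene" or "top" or "wrist"; returns a dict with "img" (400x640x3 uint8, red, green, blue), "K" (3x3 intrinsics, pixels), "dist" ([k1, k2, p1, p2, k3] as OpenCV has them; the pictures are not rectified), "extrinsics" (4x4, takes a point from camera to world coordinates). Camera axes: x right, y up, looking along -z (the intrinsics and any distortion apply to the point x, -y, -z); pixel columns grow to the right and rows downward; lengths in mm; the calibration is good to about 2 mm. A picture is of the moment at which its call begins. There is no depth.
- env.job_done(): hands the job in; it is judged then, once.
Trained networks look in a picture, given as the dict that the camera call returned (one of the last four; its "shot" number tells which), for a name from the list of things; names that differ only in an ending like _2 or _b are one class to them, and where a whole thing is asked for, a point or a joint stands for the part that bears it (a point fixed in the world has none). Each returns a list of dicts, best first, with "score" (0 to 1); they miss things now and then, are a little off and sometimes report something else, mostly with a low value. They report only what shows in the picture. A call takes as long as a camera call.
- eyes.cut_out(picture, name): "mask" (400x640 bool, what is visible of it) and "uv" ([column, row] in pixels, amid what is visible of it).
The state is a dict: "t": time; "joints": joint angles; "qvel": joint speeds; "tau": joint torques, N m; "eef_pos": TCP position; "tcp_rot": TCP orientation; "ft_force": force on the tool from outside, world axes, zero at the start; "moment": the same for the moment, N m; "opening": opening from 0.0 (shut) to 1.0 (fully open); "grip_force": force on a finger pad.
Only numpy, scipy, OpenCV 4.12 (cv2) and the standard library are available. Lean on these libraries where they do the work, as an engineer would, in place of code of your own. Each camera call takes 0.05 s, during which the arm holds its last target. There are 200 camera calls.

## Working session

There is one attempt and no reset: what is moved stays moved. The work goes in short steps, Python scripts to look and compute and a tool call to move; the robot and the scene stay as the last step left them, time stands still between calls to the robot, and variables do not carry over. Pictures are saved under pics/ and viewed, at most 10 in all, crops included, and the job is handed in when it is done.

Besides the shell and the picture viewer there is one more tool, called as name(argument=value, ...) on one line, values as JSON. move_arm: Moves the arm, as the interface text tells. Its arguments: {"type":"object","properties":{"plan":{"type":"array","items":{"type":"array"}}},"required":["plan"]}

```bash
ls; mkdir -p pics
cat > h.py <<'E'
import numpy as np, cv2
from cell import readout, eyes, env
from scipy.spatial.transform import Rotation as R
def ray(p,uv):
    K=np.array(p["K"],float);d=np.array(p["dist"],float);T=np.array(p["extrinsics"],float)
    n=cv2.undistortPoints(np.array(uv,float).reshape(-1,1,2),K,d).reshape(-1,2)
    D=np.c_[n[:,0],-n[:,1],-np.ones(len(n))]@T[:3,:3].T
    return T[:3,3],D
def atz(p,uv,z):
    o,D=ray(p,uv); return o+D*((z-o[2])/D[:,2])[:,None]
def proj(p,X):
    K=np.array(p["K"],float);d=np.array(p["dist"],float);T=np.array(p["extrinsics"],float)
    c=(np.atleast_2d(X)-T[:3,3])@T[:3,:3]; c=c*[1,-1,-1]
    return cv2.projectPoints(c.reshape(-1,1,3),np.zeros(3),np.zeros(3),K,d)[0].reshape(-1,2)
def save(p,n): cv2.imwrite("pics/"+n,cv2.cvtColor(p["img"],cv2.COLOR_RGB2BGR))
E
cat > a.py <<'E'
from h import *
s=readout.state();print(s["eef_pos"],s["tcp_rot"],s["opening"],s["t"])
for c in ["top","scene"]:
    p=eyes.read_camera(c);save(p,c+"0.png");print(c,p["extrinsics"][:3] if 0 else np.round(np.array(p["extrinsics"])[:3,3]))
    for n in ["front_half","back_half","offcut_a","offcut_b","scrap_box","grip_handle","trigger","plate","glue_stick","eraser","tape_masking","clamp"]:
        for r in eyes.cut_out(p,n)[:2]:
            m=r["mask"].astype(np.uint8);(x,y),wh,a=cv2.minAreaRect(cv2.findNonZero(m))
            print(n,round(r["score"],2),np.round(r["uv"]),m.sum(),np.round([x,y,*wh,a],1), np.round(atz(p,[r["uv"]],20)[0]) if c=="top" else "")
E
python3 a.py
```

```text
pics
[137.38975946 609.45389176 214.07208187] [-3.14048843e+00 -9.80226120e-05  2.91981134e+00] 1.000345341105023 0.0
top [ 331.  -10. 1089.]
front_half 0.86 [258. 179.] 369 [259.8 176.1  27.2  14.3  84. ] [493. 170.  20.]
back_half 0.62 [243. 175.] 423 [244.7 176.9  28.3  15.4  86.2] [502. 213.  20.]
offcut_a 0.48 [274. 189.] 95 [276.  188.5   9.   10.   90. ] [462. 126.  20.]
offcut_a 0.42 [279. 162.] 101 [275.5 162.5   9.   11.   90. ] [541. 113.  20.]
offcut_b 0.48 [274. 189.] 95 [276.  188.5   9.   10.   90. ] [462. 126.  20.]
offcut_b 0.42 [279. 162.] 101 [275.5 162.5   9.   11.   90. ] [541. 113.  20.]
scrap_box 0.79 [448. 187.] 2395 [443.8 185.7  57.2  44.3  82.4] [ 469. -362.   20.]
grip_handle 0.66 [202. 217.] 628 [191.  210.5  35.   38.   90. ] [385. 326.  20.]
grip_handle 0.6 [302. 174.] 4459 [300.  173.9  45.6 147.3  84.5] [505.  46.  20.]
trigger 0.64 [259. 178.] 384 [260.5 176.   26.   15.   90. ] [495. 168.  20.]
trigger 0.55 [321. 163.] 96 [322.5 164.   13.4   7.8  45. ] [538.  -6.  20.]
plate 0.43 [288. 174.] 142 [287.8 172.8  24.2   9.5  85.9] [507.  88.  20.]
glue
[... 698 characters left out ...]
 7.   90. ] 
offcut_b 0.4 [332. 199.] 48 [334. 211.  32.   6.  90.] 
scrap_box 0.76 [323. 334.] 2958 [325.5 332.1  49.7  62.8  82.9] 
grip_handle 0.73 [330. 220.] 2948 [327.4 215.3 105.5  44.2  76.4] 
trigger 0.51 [334. 201.] 50 [334.  211.5  33.    6.   90. ] 
plate 0.69 [324. 202.] 140 [327.5 199.5  21.   11.    0. ] 
glue_stick 0.57 [291. 176.] 171 [291.  175.5  23.    8.   90. ] 
glue_stick 0.16 [332. 221.] 2979 [329.6 215.8 103.2  43.8  80. ] 
eraser 0.49 [298. 223.] 133 [296.1 222.5  16.2   9.1  68.2] 
eraser 0.43 [324. 171.] 272 [321.7 172.1  14.8  23.6  81.9] 
tape_masking 0.7 [297. 144.] 420 [294.  151.5  23.   26.   90. ] 
clamp 0.78 [335. 220.] 3026 [329.9 215.2 106.1  44.5  80.1]
```

```bash
python3 -c "
import cv2
a=cv2.imread('pics/top0.png')[130:240,160:480]
cv2.imwrite('pics/top0c.png',cv2.resize(a,None,fx=2.5,fy=2.5,interpolation=2))"
```

```text
(no output)
```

View pics/top0c.png

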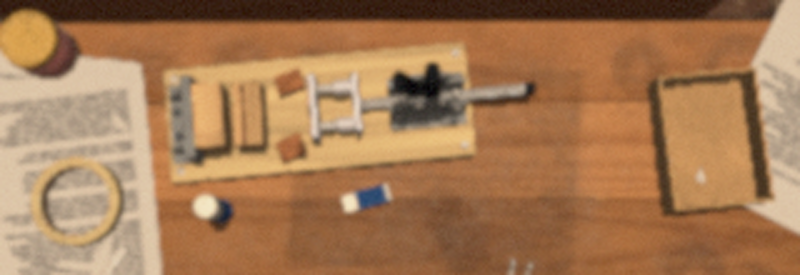

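```bash
cat > b.py <<'E'
from h import *
p=eyes.read_camera("top")
f=lambda L:[[u/2.5+160-.3,v/2.5+130-.3] for u,v in L]
B=atz(p,f([(165,72),(463,43),(473,155),(172,182)]),18)
print(np.round(B));print("len",np.linalg.norm(B[0]-B[1]),np.linalg.norm(B[3]-B[2]),np.linalg.norm(B[0]-B[3]),np.linalg.norm(B[1]-B[2]))
ax=(B[0]-B[1]+B[3]-B[2]);yaw=np.arctan2(ax[1],ax[0]);ux=np.array([np.cos(yaw),np.sin(yaw),0])
O=B.mean(0)-32.5*ux;O[2]=0;print("clamp",O,yaw)
C=lambda P:(P-O)@R.from_euler('z',yaw).as_matrix()
W=lambda P:O+R.from_euler('z',yaw).as_matrix()@np.array(P,float)
O_=atz(p,f([(290,82),(291,149)]),36);print("offcuts",np.round(O_),np.round(C(O_)))
X=atz(p,f([(652,77),(752,70),(771,200),(663,212)]),45);print("box",np.round(X),X.mean(0),np.linalg.norm(X-np.roll(X,1,0),axis=1))
print("grip",np.round(W([-93,0,147])),np.round(W([-86.5,0,147])))
print("glue",np.round(atz(p,f([(212,208)]),50)),"eraser",np.round(atz(p,f([(366,198)]),12)),"plate c",np.round(C(atz(p,f([(313,108)]),64))))
w=eyes.read_camera("wrist");s=readout.state()
Rt=R.from_euler('xyz',s["tcp_rot"]).as_matrix();T=np.array(w["extrinsics"])
print("cam in tcp",(T[:3,3]-s["eef_pos"])@Rt,np.round(Rt.T@T[:3,:3],3).tolist(),np.round(Rt,3).tolist(),w["K"][0][0],s["joints"])
E
python3 b.py
```

```text
[[551. 264.  18.]
 [584. -75.  18.]
 [456. -85.  18.]
 [426. 253.  18.]]
len 340.4307885014486 339.1295134332549 125.91863230641222 128.95401302639667
clamp [507.08071032  56.84372559   0.        ] 1.663424973465624
offcuts [[536. 120.  36.]
 [460. 118.  36.]] [[ 60. -34.  36.]
 [ 65.  41.  36.]]
box [[ 539. -282.   45.]
 [ 546. -392.   45.]
 [ 403. -407.   45.]
 [ 390. -289.   45.]] [ 469.32367181 -342.35563105   45.        ] [149.38477689 110.65328433 144.56380561 118.22645989]
grip [516. -36. 147.] [515. -29. 147.]
glue [[394. 201.  50.]] eraser [[408.  35.  12.]] plate c [[34.  2. 64.]]
cam in tcp [  71.81482147    0.56031578 -170.71145402] [[0.001, 0.967, 0.253], [1.0, -0.001, -0.0], [0.0, 0.253, -0.967]] [[-0.976, 0.22, 0.0], [0.22, 0.976, 0.0], [-0.0, 0.0, -1.0]] 314.50337849428155 [ 1.24338044e+00  4.90928341e-01  1.55891145e+00 -2.63373658e-05
  1.09170869e+00 -1.05607719e-01]
```

move_arm(plan=[[[0,0,72],[-0.46,-0.4,0],1],[[0,0,72],[-0.46,-0.4,0],1],[[0,0,72],[-0.46,-0.4,0],1],[[0,0,72],[-0.46,-0.4,0],1],[[0,0,72],[-0.46,-0.4,0],1]])

```text
t: 2.02
eef_pos: [323.3, 356.2, 214.9]
tcp_rot: [3.141, -0.0, 1.976]
ft_force: [0.7, 0.4, 0.7]
opening: 1.0
grip_force: 0.0
```

move_arm(plan=[[[0,0,18],[-0.287,0.067,0],0],[[0,0,18],[-0.287,0.067,0],0],[[0,0,18],[-0.287,0.067,0],0],[[0,0,18],[-0.287,0.067,0],0],[[0,0,18],[-0.287,0.067,0],0]])

```text
t: 2.65
eef_pos: [499.9, 119.3, 214.8]
tcp_rot: [3.141, -0.0, 1.667]
ft_force: [-0.6, 0.5, 0.7]
opening: 0.535
grip_force: 0.0
```

```bash
cat > c.py <<'E'
from h import *
s=readout.state();print(s["eef_pos"],s["tcp_rot"],s["opening"],s["t"])
p=eyes.read_camera("wrist")
for n in ["offcut_a","plate","front_half"]:
    for r in eyes.cut_out(p,n)[:3]:
        m=r["mask"].astype(np.uint8);x=cv2.boundingRect(m)
        print(n,round(r["score"],2),np.round(r["uv"]),m.sum(),x,np.round(atz(p,[r["uv"]],38 if n=="offcut_a" else 62)[0]))
a=p["img"].copy();cv2.imwrite("pics/w1.png",a[:,:,::-1])
import pickle;pickle.dump({k:p[k] for k in p},open("w1.pkl","wb"))
E
python3 c.py
```

```text
[499.89533358 119.31591427 214.76933364] [ 3.14099533e+00 -6.18948987e-05  1.66672595e+00] 0.5351638980119043 2.65
offcut_a 0.85 [284. 176.] 648 (271, 162, 28, 33) [463. 123.  38.]
offcut_a 0.72 [348. 184.] 584 (338, 167, 23, 31) [536. 121.  38.]
plate 0.93 [318. 211.] 1293 (287, 199, 65, 30) [504.  93.  62.]
front_half 0.6 [318. 143.] 2244 (284, 127, 69, 35) [496. 165.  62.]
```

View pics/w1.png

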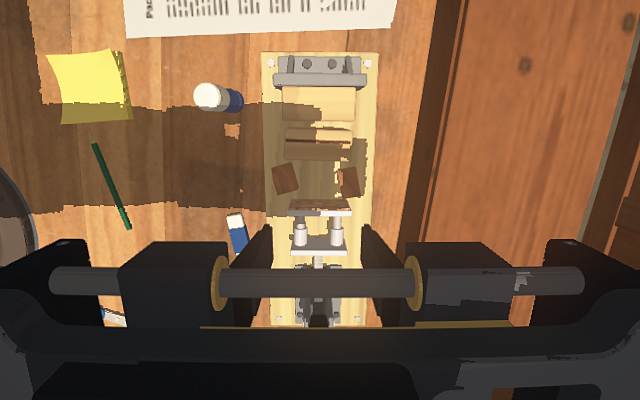

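```bash
cat > d.py <<'E'
from h import *
import pickle
p=pickle.load(open("w1.pkl","rb"))
a=p["img"][110:240,240:400];cv2.imwrite("pics/w1c.png",cv2.resize(a,None,fx=5,fy=4.6,interpolation=2)[:,:,::-1])
f=[(262,53),(378,55),(365.5,325),(262,325)]
print(np.round(atz(p,f,18)))
for r in eyes.cut_out(p,"offcut_a")[:2]:
    uv=cv2.findContours(r["mask"].astype(np.uint8),0,1)[0][0].reshape(-1,2)
    X=atz(p,uv,35)[:,:2].astype(np.float32);print(cv2.minAreaRect(X))
E
python3 d.py
```

```text
[[427. 252.  18.]
 [553. 263.  18.]
 [586. -76.  18.]
 [445. -89.  18.]]
((462.8827209472656, 119.83894348144531), (26.327831268310547, 32.52021408081055), 21.896745681762695)
((536.1341552734375, 122.04168701171875), (22.465576171875, 36.1634521484375), 18.49070167541504)
```

View pics/w1c.png

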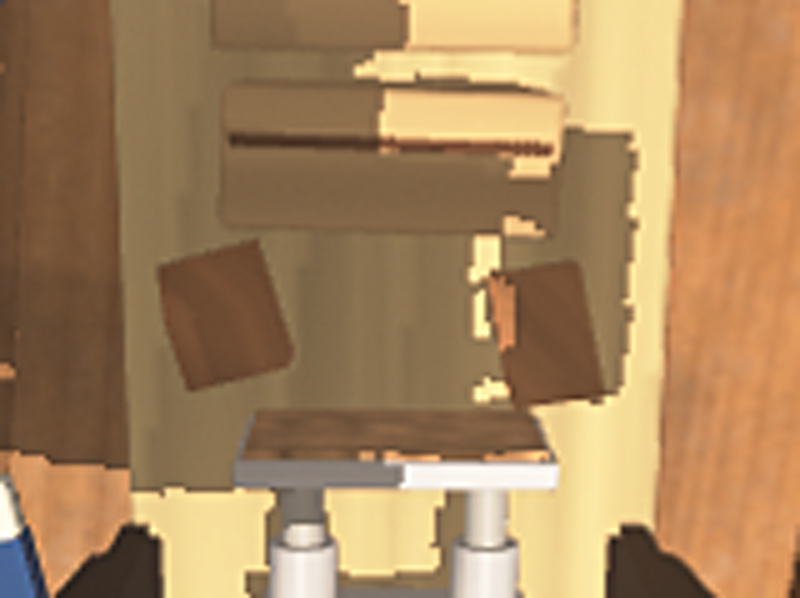

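move_arm(plan=[[[0,0,-10],[0.005,-0.036,0.05],0],[[0,0,-14.5],[0.005,-0.036,0.11],0],[[0,0,-14.5],[0.005,-0.036,0.15],0],[[0,0,-14.5],[0.005,-0.036,0.18],0],[[0,0,-14.5],[0.005,-0.036,0.192],0]])

```text
t: 3.52
eef_pos: [461.3, 123.9, 21.6]
tcp_rot: [-3.14, -0.001, 1.923]
ft_force: [-0.3, -0.8, 1.0]
opening: 0.499
grip_force: 0.5
```

move_arm(plan=[[[0,0,0],[0,0,0],-1],[[0,0,0],[0,0,0],-1],[[0,0,0],[0,0,0],-1],[[0,0,0],[0,0,0],-1]])

```text
t: 4.03
eef_pos: [462.7, 123.2, 23.6]
tcp_rot: [3.14, 0.0, 1.921]
ft_force: [-1.1, 0.9, 7.8]
opening: 0.249
grip_force: 30.0
```

move_arm(plan=[[[0,0,0],[0,0,-0.06],-1],[[0,0,0],[0,0,-0.12],-1],[[0,0,0],[-0.02,-0.006,-0.175],-1],[[0,0,0],[-0.075,-0.022,-0.175],-1],[[0,0,0],[-0.133,-0.04,-0.175],-1]])

```text
t: 4.65
eef_pos: [470.5, -16.8, 199.0]
tcp_rot: [3.139, 0.001, 1.923]
ft_force: [0.0, 0.3, -0.5]
opening: 0.248
grip_force: 30.0
```

move_arm(plan=[[[0,0,0],[-0.06,-0.0175,0],-1],[[0,0,0],[-0.12,-0.035,0],-1],[[0,0,0],[-0.18,-0.0525,0],-1],[[0,0,0],[-0.24,-0.07,0],-1],[[0,0,0],[-0.298,-0.087,0.01],-1]])

```text
t: 5.28
eef_pos: [490.9, -327.8, 188.6]
tcp_rot: [3.14, 0.002, 1.921]
ft_force: [1.8, 0.7, 0.2]
opening: 0.248
grip_force: 30.0
```

move_arm(plan=[[[0,0,0],[0,0,0.06],-1],[[0,0,0],[0,0,0.12],-1],[[0,0,0],[0,0,0.168],-1],[[0,0,0],[0,0,0.168],-0.15],[[0,0,0],[0,0,0.168],-0.15]])

```text
t: 5.9
eef_pos: [491.7, -325.9, 21.5]
tcp_rot: [3.14, 0.002, 1.921]
ft_force: [0.8, 0.0, 0.0]
opening: 0.395
grip_force: 0.0
```

move_arm(plan=[[[0,0,0],[0,0,-0.06],-0.15],[[0,0,0],[0,0,-0.12],-0.15],[[0,0,0],[0,0,-0.18],-0.15],[[0,0,0],[0.06,0.02,-0.18],-0.15],[[0,0,0],[0.12,0.045,-0.18],-0.15]])

```text
t: 6.52
eef_pos: [491.8, -199.5, 203.2]
tcp_rot: [3.138, 0.004, 1.92]
ft_force: [1.1, -0.5, 0.2]
opening: 0.427
grip_force: 0.0
```

Run:
```python
from h import *
s=readout.state();print(s["eef_pos"],s["tcp_rot"],s["opening"],s["t"])
p=eyes.read_camera("top")
for r in eyes.cut_out(p,"offcut_a")[:3]: print(r["score"],r["uv"],r["mask"].sum(),atz(p,[r["uv"]],24))
for r in eyes.cut_out(p,"scrap_box")[:1]:
    q=cv2.boxPoints(cv2.minAreaRect(cv2.findNonZero(r["mask"].astype(np.uint8))));print(np.round(atz(p,q,45)))
```

```text
[ 491.82357872 -199.47930534  203.24136   ] [3.13767494 0.00429915 1.91959144] 0.42682754657516264 6.525
0.55 [275.4, 163.6] 99 [[534.99481914 121.93067346  24.        ]]
0.51 [287.5, 175.5] 143 [[500.97632087  87.51548755  24.        ]]
[[ 535.  103.   45.]
 [ 550. -149.   45.]
 [ 483. -153.   45.]
 [ 468.   98.   45.]]
```

move_arm(plan=[[[0,0,2],[0.053,0.028,0],0],[[0,0,2],[0.106,0.056,0],0],[[0,0,2],[0.16,0.085,0],0],[[0,0,2],[0.214,0.114,0],0],[[0,0,2],[0.265,0.141,0],0]])

```text
t: 7.3
eef_pos: [534.4, 98.0, 201.6]
tcp_rot: [3.138, 0.001, 1.886]
ft_force: [0.9, -1.0, -0.5]
opening: 0.501
grip_force: 0.0
```

move_arm(plan=[[[0,0,0],[0.021,0.011,0.03],0],[[0,0,0],[0.021,0.011,0.09],0],[[0,0,0],[0.021,0.011,0.14],0],[[0,0,0],[0.021,0.011,0.18],0],[[0,0,0],[0.021,0.011,0.18],0]])

```text
t: 7.92
eef_pos: [538.5, 119.4, 20.1]
tcp_rot: [3.14, 0.0, 1.886]
ft_force: [-0.1, -0.5, 0.0]
opening: 0.501
grip_force: 0.0
```

move_arm(plan=[[[0,0,0],[0,0,-0.002],-1],[[0,0,0],[0,0,-0.002],-1],[[0,0,0],[0,0,-0.002],-1],[[0,0,0],[0,0,-0.002],-1]])

```text
t: 8.43
eef_pos: [537.6, 120.1, 22.1]
tcp_rot: [3.141, 0.0, 1.886]
ft_force: [-1.2, -1.9, 5.6]
opening: 0.217
grip_force: 29.9
```

move_arm(plan=[[[0,0,0],[0,0,-0.06],-1],[[0,0,0],[0,0,-0.12],-1],[[0,0,0],[-0.011,-0.006,-0.178],-1],[[0,0,0],[-0.06,-0.033,-0.178],-1],[[0,0,0],[-0.11,-0.061,-0.178],-1]])

```text
t: 9.05
eef_pos: [513.1, -4.2, 200.4]
tcp_rot: [3.14, 0.001, 1.888]
ft_force: [1.1, -1.0, -0.5]
opening: 0.22
grip_force: 29.9
```

move_arm(plan=[[[0,0,0],[-0.053,-0.029,0],-1],[[0,0,0],[-0.106,-0.058,0],-1],[[0,0,0],[-0.16,-0.088,0],-1],[[0,0,0],[-0.214,-0.117,0],-1],[[0,0,0],[-0.268,-0.147,0],-1]])

```text
t: 9.68
eef_pos: [456.2, -305.5, 199.7]
tcp_rot: [3.141, -0.0, 1.886]
ft_force: [1.2, 0.9, -0.2]
opening: 0.217
grip_force: 29.9
```

Run:
```python
from h import *
s=readout.state();print(s["eef_pos"],s["tcp_rot"],s["opening"],s["t"])
p=eyes.read_camera("wrist");save(p,"w2.png")
for r in eyes.cut_out(p,"offcut_a")[:3]: print(r["score"],r["uv"],r["mask"].sum(),atz(p,[r["uv"]],24))
```

```text
[ 456.17210539 -305.54308224  199.68340312] [ 3.14140659e+00 -1.36470157e-05  1.88636859e+00] 0.21748688393595825 9.675
0.79 [339.4, 204.9] 512 [[ 489.15033631 -322.21164306   24.        ]]
0.56 [319.4, 241.3] 2075 [[ 481.40759207 -371.75851674   24.        ]]
```

View pics/w2.png

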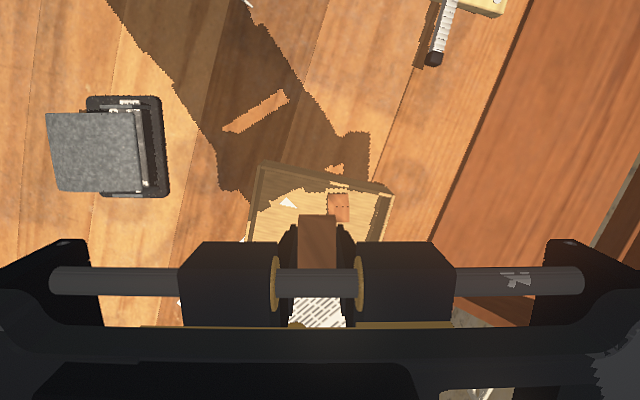

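move_arm(plan=[[[0,0,0],[-0.042,-0.023,0.02],-1],[[0,0,0],[-0.042,-0.023,0.08],-1],[[0,0,0],[-0.042,-0.023,0.14],-1],[[0,0,0],[-0.042,-0.023,0.178],-1],[[0,0,0],[-0.042,-0.023,0.178],-1]])

```text
t: 10.4
eef_pos: [447.2, -349.2, 19.5]
tcp_rot: [-3.139, -0.005, 1.887]
ft_force: [0.1, -0.6, -0.2]
opening: 0.22
grip_force: 29.9
```

move_arm(plan=[[[0,0,0],[0,0,0],-0.3],[[0,0,0],[0,0,0],-0.3],[[0,0,0],[0,0,-0.06],-0.3],[[0,0,0],[0,0,-0.12],-0.3],[[0,0,0],[0,0,-0.18],-0.3]])

```text
t: 11.02
eef_pos: [447.9, -350.5, 205.2]
tcp_rot: [3.14, 0.002, 1.886]
ft_force: [0.4, -0.8, 0.4]
opening: 0.349
grip_force: 0.0
```

move_arm(plan=[[[0,0,-10],[0.05,0.028,0],0.4],[[0,0,-20],[0.1,0.056,0],0.4],[[0,0,-30],[0.15,0.085,0],0.4],[[0,0,-40],[0.2,0.114,0],0.4],[[0,0,-50],[0.25,0.143,0],0.4]])

```text
t: 11.65
eef_pos: [506.6, -66.9, 203.3]
tcp_rot: [3.141, 0.003, 2.765]
ft_force: [1.0, 0.5, -0.5]
opening: 0.7
grip_force: 0.0
```

move_arm(plan=[[[0,0,-10],[0.006,0.038,0],0.4],[[0,0,-20],[0.006,0.038,0],0.4],[[0,0,-27],[0.006,0.038,0],0.4],[[0,0,-27],[0.006,0.038,0],0.4]])

```text
t: 12.15
eef_pos: [515.1, -31.0, 202.9]
tcp_rot: [-3.141, 0.002, -3.054]
ft_force: [0.4, 0.8, -0.6]
opening: 0.697
grip_force: 0.0
```

```bash
cat > e.py <<'E'
from h import *
import sys
s=readout.state();print(s["eef_pos"],s["tcp_rot"],s["opening"],s["t"])
p=eyes.read_camera("wrist");save(p,sys.argv[1])
O=np.array([507.1,56.8,0]);M=R.from_euler('z',1.663).as_matrix()
W=lambda P:O+np.array(P,float)@M.T
print("grip top corners",np.round(proj(p,W([[-100,12,178],[-86,12,178],[-86,-12,178],[-100,-12,178]]))).tolist(),"trig end",np.round(proj(p,W([[-53,10,160],[-53,-10,160]]))).tolist())
for n in ["plate","front_half","trigger","grip_handle"]:
    for r in eyes.cut_out(p,n)[:1]: print(n,r["score"],r["uv"],r["mask"].sum(),cv2.boundingRect(r["mask"].astype(np.uint8)))
E
python3 e.py w3.png
```

```text
[515.06653642 -31.01363889 202.87072664] [-3.14116176e+00  2.00826055e-03 -3.05360320e+00] 0.69702219456787 12.15
grip top corners [[297.0, 211.0], [318.0, 211.0], [318.0, 246.0], [298.0, 246.0]] trig end [[365.0, 206.0], [364.0, 233.0]]
plate 0.93 [428.6, 184.6] 1549 (408, 152, 36, 70)
front_half 0.61 [495.7, 186.8] 3288 (467, 150, 58, 70)
trigger 0.58 [342.0, 209.8] 1190 (318, 189, 46, 43)
grip_handle 0.61 [386.3, 178.4] 26807 (203, 123, 377, 121)
```

View pics/w3.png

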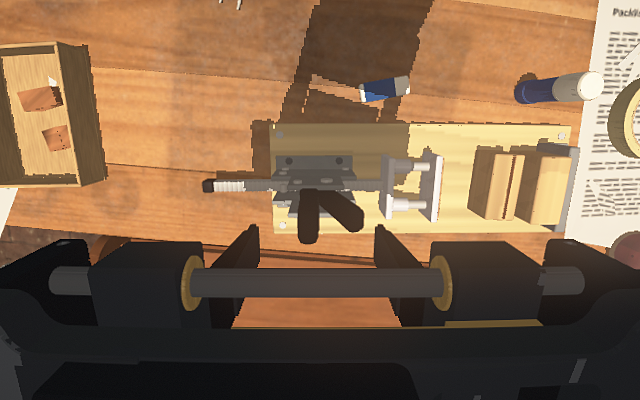

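move_arm(plan=[[[0,0,0],[0,0.002,0],0.6],[[0,0,0],[0,0.002,0],0.6],[[0,0,0],[0,0.002,0.04],0.6],[[0,0,0],[0,0.002,0.075],0.6],[[0,0,0],[0,0.002,0.075],0.2]])

```text
t: 13.02
eef_pos: [513.8, -29.0, 125.0]
tcp_rot: [3.14, -0.004, -3.053]
ft_force: [0.4, 0.4, 0.1]
opening: 0.742
grip_force: 0.0
```

move_arm(plan=[[[0,0,0],[0,0,0],-0.05],[[0,0,0],[0,0,0],-0.05],[[0,0,0],[0,0,0],-0.43],[[0,0,0],[0,0,0],-0.43],[[0,0,0],[0,0,0],-0.43]])

```text
t: 13.65
eef_pos: [515.6, -29.7, 128.4]
tcp_rot: [-3.14, 0.003, -3.052]
ft_force: [-1.8, -3.3, 5.8]
opening: 0.303
grip_force: 30.0
```

move_arm(plan=[[[0,0,0],[0,0,0],0],[[0,0,0],[0,0,0],0],[[0,0,0],[0,0,0],0]])

```text
t: 14.02
eef_pos: [515.1, -29.1, 126.9]
tcp_rot: [3.142, 0.001, -3.053]
ft_force: [1.3, 3.1, 0.3]
opening: 0.492
grip_force: 1.3
```

```bash
cat > g.py <<'E'
from h import *
import sys
s=readout.state();print(np.round(s["eef_pos"],1),round(s["opening"],3),round(s["grip_force"],1),s["t"],np.round(s["ft_force"],1))
O=np.array([507.1,56.8,0]);M=R.from_euler('z',1.663).as_matrix()
p=eyes.read_camera("wrist")
if len(sys.argv)>1: save(p,sys.argv[1])
for n,z in [("plate",64),("front_half",62),("back_half",76)]:
    for r in eyes.cut_out(p,n)[:1]:
        m=r["mask"];rows=np.where(m.sum(1)>3)[0]
        ext=[]
        for q in rows[len(rows)//4:3*len(rows)//4]:
            c=np.where(m[q])[0]; e=(atz(p,[[c[0],q],[c[-1],q]],z)-O)@M; ext.append(e[:,0])
        print(n,round(r["score"],2),np.round(r["uv"],1),"clamp x min/max at top z",np.round(np.median(ext,0),1))
E
python3 g.py
```

```text
[515.1 -29.1 126.9] 0.492 1.3 14.025 [1.3 3.1 0.3]
plate 0.68 [468.3 200.7] clamp x min/max at top z [22.2 47.6]
front_half 0.8 [539.4 199.3] clamp x min/max at top z [ 64.2 122. ]
back_half 0.88 [602.9 202.9] clamp x min/max at top z [110.4 161.9]
```

move_arm(plan=[[[0,0,0],[0,0,0],0.35],[[0,0,0],[0,0,0],0.35],[[0,0,0],[0,0,0],0.35],[[0,0,0],[0,0,0],-0.6],[[0,0,0],[0,0,0],-0.6]])

```text
t: 14.85
eef_pos: [514.9, -29.1, 126.8]
tcp_rot: [3.141, 0.0, -3.053]
ft_force: [0.0, 2.1, 2.0]
opening: 0.52
grip_force: 1.4
```

move_arm(plan=[[[0,0,0],[0,0,0],-0.6],[[0,0,0],[0,0,0],-0.6],[[0,0,0],[0,0,0],-0.6]])

```text
t: 15.22
eef_pos: [515.0, -29.8, 126.9]
tcp_rot: [-3.141, 0.001, -3.053]
ft_force: [-1.2, -3.5, 4.2]
opening: 0.299
grip_force: 30.0
```

move_arm(plan=[[[0,0,0],[0,0,0],0.35],[[0,0,0],[0,0,0],0.35],[[0,0,0],[0,0,0],0.35],[[0,0,0],[0,0,0],0.35]])

```text
t: 15.72
eef_pos: [514.8, -29.2, 126.5]
tcp_rot: [3.141, -0.0, -3.053]
ft_force: [-0.2, 0.2, 0.5]
opening: 0.651
grip_force: 0.6
```

```bash
python3 g.py
```

```text
[514.8 -29.2 126.5] 0.651 0.6 15.725 [-0.2  0.2  0.5]
plate 0.79 [474.6 203.8] clamp x min/max at top z [25.3 53.1]
front_half 0.92 [541.6 203.7] clamp x min/max at top z [ 64.3 121.8]
back_half 0.63 [605.1 202.3] clamp x min/max at top z [110.3 161.9]
```

move_arm(plan=[[[0,0,0],[0,0,0],-0.6],[[0,0,0],[0,0,0],-0.6],[[0,0,0],[0,0,0],-0.6],[[0,0,0],[0,0,0],-0.6],[[0,0,0],[0,0,0],-0.6]])

```text
t: 16.55
eef_pos: [515.1, -29.8, 127.0]
tcp_rot: [-3.141, 0.001, -3.053]
ft_force: [-1.8, -3.9, 6.1]
opening: 0.3
grip_force: 30.0
```

move_arm(plan=[[[0,0,0],[0,0,0],0.35],[[0,0,0],[0,0,0],0.35],[[0,0,0],[0,0,0],0.35],[[0,0,0],[0,0,0],0.35]])

```text
t: 17.05
eef_pos: [514.8, -29.2, 126.5]
tcp_rot: [3.141, -0.0, -3.053]
ft_force: [0.3, 0.4, -1.5]
opening: 0.648
grip_force: 0.5
```

```bash
python3 g.py w4.png
```

```text
[514.8 -29.2 126.5] 0.648 0.5 17.05 [ 0.3  0.4 -1.5]
plate 0.68 [491.5 201.6] clamp x min/max at top z [34.4 62.7]
front_half 0.79 [540.4 200.9] clamp x min/max at top z [ 64.9 122. ]
back_half 0.75 [602.6 204.9] clamp x min/max at top z [110.1 161.8]
```

View pics/w4.png

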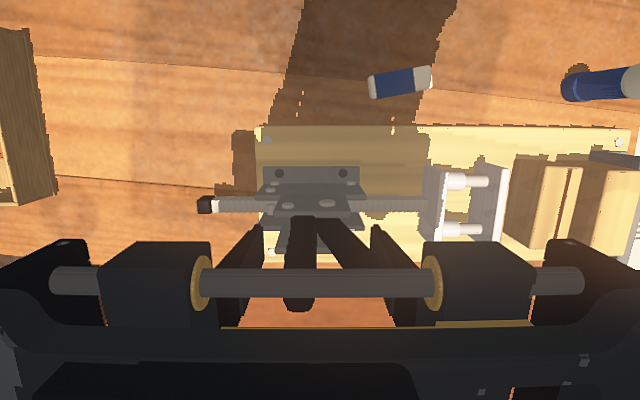

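```bash
python3 - <<'E'
import cv2
a=cv2.imread("pics/w4.png")[135:265,410:640];cv2.imwrite("pics/w4c.png",cv2.resize(a,None,fx=3.4,fy=3.4,interpolation=2))
E
cat > q.py <<'E'
from h import *
p=eyes.read_camera("wrist");O=np.array([507.1,56.8,0]);M=R.from_euler('z',1.663).as_matrix()
for x in (50,55,60,65,70,75,80,85,90,95,100,132,164): print(x,np.round(proj(p,O+M@[x,0,62])))
print(np.round(proj(p,[O+M@[164,0,70],O+M@[205,65,18],O+M@[205,-65,18],O+M@[-140,65,18],O+M@[-140,-65,18]])).tolist())
E
python3 q.py
```

```text
50 [[487. 211.]]
55 [[493. 211.]]
60 [[499. 211.]]
65 [[505. 211.]]
70 [[512. 211.]]
75 [[518. 211.]]
80 [[524. 211.]]
85 [[530. 211.]]
90 [[535. 211.]]
95 [[541. 211.]]
100 [[547. 211.]]
132 [[584. 210.]]
164 [[620. 210.]]
[[629.0, 213.0], [633.0, 128.0], [603.0, 259.0], [253.0, 125.0], [260.0, 262.0]]
```

View pics/w4c.png

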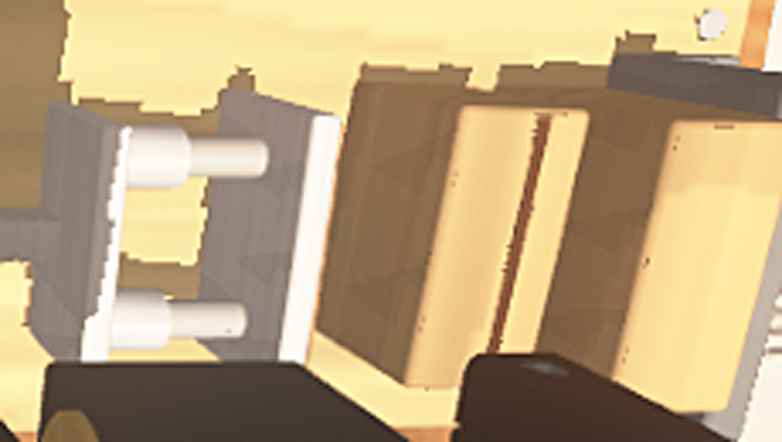

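move_arm(plan=[[[0,0,0],[0,0,0],-0.6],[[0,0,0],[0,0,0],-0.6],[[0,0,0],[0,0,0],-0.6],[[0,0,0],[0,0,0],-0.6],[[0,0,0],[0,0,0],-0.6]])

```text
t: 17.92
eef_pos: [515.1, -29.8, 127.0]
tcp_rot: [-3.141, 0.001, -3.053]
ft_force: [-1.9, -3.5, 5.6]
opening: 0.297
grip_force: 30.0
```

move_arm(plan=[[[0,0,0],[0,0,0],0.35],[[0,0,0],[0,0,0],0.35],[[0,0,0],[0,0,0],0.35],[[0,0,0],[0,0,0],0.35],[[0,0,0],[0,0,0],0.35]])

```text
t: 18.55
eef_pos: [514.8, -29.2, 126.5]
tcp_rot: [3.141, -0.0, -3.053]
ft_force: [-0.3, 1.8, -1.2]
opening: 0.672
grip_force: 0.9
```

move_arm(plan=[[[0,0,0],[0,0,0],-0.6],[[0,0,0],[0,0,0],-0.6],[[0,0,0],[0,0,0],-0.6],[[0,0,0],[0,0,0],-0.6],[[0,0,0],[0,0,0],-0.6]])

```text
t: 19.18
eef_pos: [515.0, -29.8, 126.9]
tcp_rot: [-3.141, 0.0, -3.053]
ft_force: [-1.3, -4.1, 4.7]
opening: 0.296
grip_force: 30.0
```

move_arm(plan=[[[0,0,0],[0,0,0],0.35],[[0,0,0],[0,0,0],0.35],[[0,0,0],[0,0,0],0.35],[[0,0,0],[0,0,0],0.35],[[0,0,0],[0,0,0],0.35]])

```text
t: 19.8
eef_pos: [514.8, -29.1, 126.5]
tcp_rot: [3.141, -0.0, -3.053]
ft_force: [0.4, 2.5, -2.1]
opening: 0.669
grip_force: 1.0
```

```bash
cat >> g.py <<'E'
for r in eyes.cut_out(p,"plate")[:1]:
    print(cv2.boundingRect(r["mask"].astype(np.uint8)))
E
python3 g.py w5.png
```

```text
[514.8 -29.1 126.5] 0.669 1.0 19.8 [ 0.4  2.5 -2.1]
plate 0.97 [504.6 203.1] clamp x min/max at top z [47.  77.6]
front_half 0.84 [547.4 204.8] clamp x min/max at top z [ 80.8 121.4]
back_half 0.74 [603.6 205.9] clamp x min/max at top z [110.6 161.6]
(478, 160, 52, 90)
```

move_arm(plan=[[[0,0,0],[0,0,0],0.5],[[0,0,0],[0,0,0],0.5],[[0,0,0],[0,0,0],0.5]])

```text
t: 20.42
eef_pos: [514.9, -29.3, 126.7]
tcp_rot: [-3.142, 0.0, -3.053]
ft_force: [-0.4, 0.0, 0.4]
opening: 0.751
grip_force: 0.0
```

move_arm(plan=[[[0,0,0],[0,0,0],-0.6],[[0,0,0],[0,0,0],-0.6],[[0,0,0],[0,0,0],-0.6],[[0,0,0],[0,0,0],-0.6],[[0,0,0],[0,0,0],-0.6]])

```text
t: 21.05
eef_pos: [515.0, -29.9, 126.9]
tcp_rot: [-3.14, 0.0, -3.052]
ft_force: [-1.5, 5.1, 6.2]
opening: 0.299
grip_force: 30.0
```

```bash
python3 g.py w6.png
python3 - <<'E'
import cv2
a=cv2.imread("pics/w6.png")[135:265,410:640];cv2.imwrite("pics/w6c.png",cv2.resize(a,None,fx=3.4,fy=3.4,interpolation=2))
E
```

```text
[515.  -29.9 126.9] 0.299 30.0 21.05 [-1.5  5.1  6.2]
plate 0.74 [515.2 202.7] clamp x min/max at top z [55.4 87.9]
front_half 0.7 [554.7 202. ] clamp x min/max at top z [ 90.  121.8]
back_half 0.7 [605.8 203.7] clamp x min/max at top z [110.5 161.6]
(489, 161, 55, 92)
```

View pics/w6c.png

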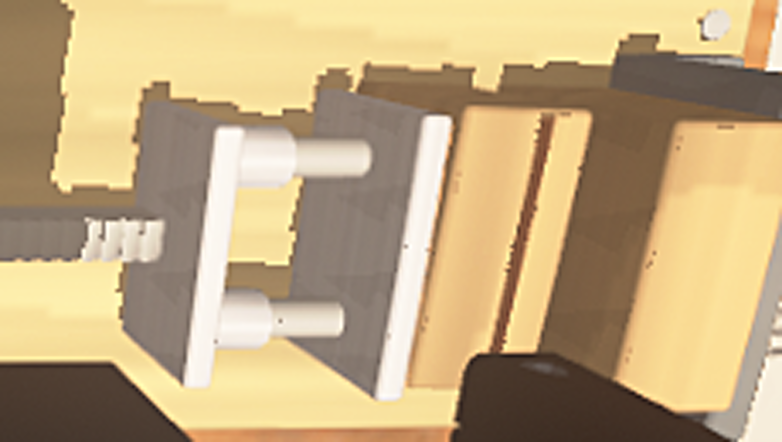

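move_arm(plan=[[[0,0,0],[0,0,0],0.5],[[0,0,0],[0,0,0],0.5],[[0,0,0],[0,0,0],0.5],[[0,0,0],[0,0,0],0.5],[[0,0,0],[0,0,0],0.5]])

```text
t: 21.92
eef_pos: [514.9, -29.3, 126.6]
tcp_rot: [-3.142, 0.0, -3.053]
ft_force: [0.3, -0.1, -0.1]
opening: 0.735
grip_force: 0.0
```

move_arm(plan=[[[0,0,0],[0,0,0],0.5],[[0,0,0],[0,0,0],-0.6],[[0,0,0],[0,0,0],-0.6],[[0,0,0],[0,0,0],-0.6],[[0,0,0],[0,0,0],-0.6]])

```text
t: 22.55
eef_pos: [514.9, -28.7, 127.0]
tcp_rot: [3.141, 0.001, -3.053]
ft_force: [-0.4, 5.6, 5.3]
opening: 0.386
grip_force: 3.0
```

move_arm(plan=[[[0,0,0],[0,0,0],-0.6]])

```text
t: 22.68
eef_pos: [515.0, -29.9, 126.9]
tcp_rot: [-3.14, 0.0, -3.052]
ft_force: [-2.0, 4.2, 7.0]
opening: 0.3
grip_force: 30.0
```

```bash
python3 g.py w7.png
python3 - <<'E'
import cv2
a=cv2.imread("pics/w7.png")[135:265,410:640];cv2.imwrite("pics/w7c.png",cv2.resize(a,None,fx=3.4,fy=3.4,interpolation=2))
E
```

```text
[515.  -29.9 126.9] 0.3 30.0 22.675 [-2.   4.2  7. ]
plate 0.86 [529.1 205.7] clamp x min/max at top z [63.4 97.4]
front_half 0.89 [569.2 198.1] clamp x min/max at top z [100.  130.4]
back_half 0.6 [609.6 202.9] clamp x min/max at top z [118.5 162.1]
(501, 161, 55, 92)
```

View pics/w7c.png

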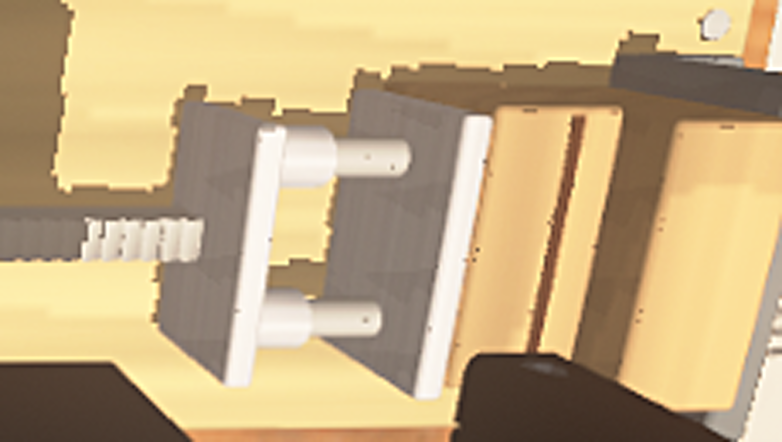

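move_arm(plan=[[[0,0,0],[0,0,0],0.5],[[0,0,0],[0,0,0],0.5],[[0,0,0],[0,0,0],0.5],[[0,0,0],[0,0,0],0.5],[[0,0,0],[0,0,0],0.5]])

```text
t: 23.55
eef_pos: [514.9, -29.3, 126.6]
tcp_rot: [-3.142, 0.0, -3.053]
ft_force: [-0.6, 0.3, -0.3]
opening: 0.736
grip_force: 0.0
```

move_arm(plan=[[[0,0,0],[0,0,0],0.5],[[0,0,0],[0,0,0],-0.6],[[0,0,0],[0,0,0],-0.6],[[0,0,0],[0,0,0],-0.6],[[0,0,0],[0,0,0],-0.6]])

```text
t: 24.18
eef_pos: [514.9, -28.2, 127.1]
tcp_rot: [3.14, 0.001, -3.053]
ft_force: [-1.0, 10.8, 8.6]
opening: 0.385
grip_force: 5.3
```

move_arm(plan=[[[0,0,0],[0,0,0],-0.6],[[0,0,0],[0,0,0],-0.6]])

```text
t: 24.42
eef_pos: [515.0, -29.8, 127.2]
tcp_rot: [-3.141, 0.001, -3.053]
ft_force: [-2.6, -6.0, 6.4]
opening: 0.297
grip_force: 30.0
```

```bash
python3 g.py w8.png
python3 - <<'E'
import cv2
a=cv2.imread("pics/w8.png")[135:265,410:640];cv2.imwrite("pics/w8c.png",cv2.resize(a,None,fx=3.4,fy=3.4,interpolation=2))
E
```

```text
[515.  -29.8 127.2] 0.297 30.0 24.425 [-2.6 -6.   6.4]
plate 0.78 [532.1 203.6] clamp x min/max at top z [64.1 97.7]
front_half 0.72 [ 21.7 130.1] clamp x min/max at top z [-328.9 -293. ]
back_half 0.88 [607.8 205.4] clamp x min/max at top z [118.6 162.3]
(505, 161, 50, 91)
```

View pics/w8c.png

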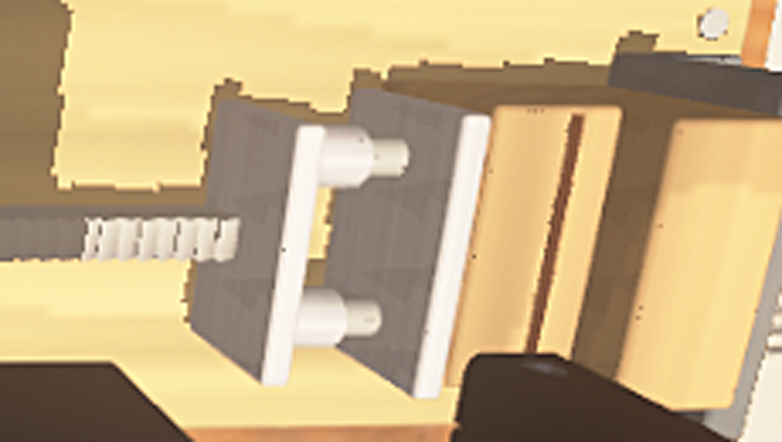

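The picture shows the plate stationary against the front half (edge near crop column 470). Visible pin has dropped from about 77 to 37 px, so the plate is pushed in about half way. The halves are together and the trigger is held home at 30 N, so I'm handing in.

```bash
python3 -c "
from cell import env
print(env.job_done())"
```

```text
the job is handed in; nothing more can be done
None
```

I handed the job in at about 24.5 s of the 72 s: both offcuts are in the scrap box, the halves are pressed together with the plate about half way in (judged from the pin length in the picture), and the trigger is still held squeezed; no verdict came back.

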